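# Lock a sample changer's hidden carriage with its transit pin

## Task

The sample changer is about to be moved, so lock its inner carriage: take the transit pin from the accessory block, put it through the slot in the changer's lid and feel gently along the hidden carriage for its socket. Push the pin into the socket, slide the carriage with it to the round recess at the end of the slot, and press the pin down until its collar is fully home in the recess, then let go and leave the pin standing there. Never press hard on the mechanism, and leave everything else where it is.

Things in the scene. Friction and masses are not known exactly. Their poses are not given: they have to be found in the camera images.
- changer: Sample changer: low white enclosed instrument, 120 x 240 mm, fixed, with an inset flat grey lid whose top is 90 mm above the bench. Origin: underside's centre; y along its length. A slot 13 mm wide runs along y in the middle of the lid, closed by soft dust lips that offer no resistance. More than 40 N of the pin on the lid or carriage damages it.
- lock_recess (a point): Centre of the round recess at the -y end of the slot, at the height of the lid's top; axes as the changer's. The recess is 27.5 mm across and 6 mm deep and takes the pin's collar; the 13 mm slot goes on through its floor and ends 6.5 mm past its centre. The carriage's hard stop puts its socket right under this point.
- slot_far_end (a point): Middle of the slot's other end (+y), at the height of the lid's top, 73.5 mm from lock_recess: the slot's centre line runs between the two.
- face_level (a point): Fixed point under the middle of the slot, at the height of the hidden carriage's flat, slippery upper face, 24 mm below the lid's top. The face lies under the whole slot; somewhere on the slot's centre line, 20 to 62 mm from the recess's centre, it has one round socket, 12 mm wide and 26 mm deep. Light rubbing does not shift the carriage; pushed through its socket it slides at about 8 N.
- block: Accessory block: white plastic, 46 x 94 mm, 50 mm high, fixed on the bench. Origin: centre of its underside. Two bores of 11.6 mm, 25 mm either side of its middle along its y: one holds the transit pin, the other the thumb screw (which is where varies).
- pin: Transit pin, about 60 g, upright in the block: steel shank 10 mm thick, 40 mm long with a short chamfer at the tip; then a round collar, 24 mm across, 6 mm thick (rests on the block's top); then a flat black grip 42 mm tall, 12 mm thick along the pin's x, 26 mm wide along y. Origin: middle of the tip; z up. In the socket it sinks until the collar lies on the lid, and 6 mm deeper at the recess.
- pin_grip (a point): Place to hold the pin: middle of the flat grip, 70 mm above the tip and 24 mm above the collar's top, axes as the pin's (pinch the 12 mm thickness, along x).
- thumbscrew: Steel thumb screw with a round head 22 mm across and 16 mm tall, standing in the block's other bore; it stays there. Origin: its lower end.
- vial_2: Small capped sample vial, 22 mm wide, 51 mm high, left of the changer; a bystander. Origin: centre of its underside.
- bottle_std: White plastic bottle, 43 mm wide, 82 mm high, left of the changer; a bystander. Origin: centre of its underside. Beyond it the autosampler's black boom (24 mm wide, at y = 0.03 m, from x = 0.54 m backwards) overhangs the bench 0.22 to 0.25 m up.

How it is judged:
By the outcome, as a careful person would: the job done as asked, in the order asked, and still so for the second after the job is handed in, with the robot touching nothing.
It also fails if it takes over 61 s, if anything falls off the work surface, if the arm or the gripper's body presses on something with over 40 N, if the wrist force passes 120 N, or if a joint passes its speed limit or range.

## Robot

A 6-joint arm with a two-finger parallel gripper is mounted at the origin on a cart in front of the work surface, level with it; the furniture and walls round the work are solid. World frame = base frame: x ahead of the robot, y to its left, z up, the work surface at z = 0. Lengths are in m, angles in rad, forces in N, time in s.
With the tool pointing down it reaches from about 0.375 to 0.9 m from the base axis. Payload 3.1 kg.
Tool frame: the origin (TCP) lies at the centre of the arm's flange, where the gripper is bolted on; the fingertips stand robot.tip_extent ahead of it and the grasp point (between the pads) lies 164 mm ahead of it (robot.tip_extent is the distance from the TCP to the fingertips, in m); z points along the fingers, y is the line along which they close (so a half turn about z gives the same grasp; the last joint's range is limited). The gripper opens to 87 mm and grips with 3 to 60 N. Pads are 19 mm wide; open, the fingers measure 117 mm over their backs; the gripper's body (75 mm by 190 mm) begins 51 mm behind the grasp point.
Start: joints at [-1.325, 0.527, 1.433, -0, 1.181, -0.178], TCP at [0.257, -0.57, 0.405] pointing down, gripper open.
Joint ranges: [-3.08, 3.08], [-0.75, 2.2], [0.22, 2.44], [-1.43, 4.57], [0, 2.65], [-2.85, 2.85]. Speed limits (rad/s): [2.79, 2.79, 3.14, 3.14, 3.14, 3.14].

## Interface

Orientations are given as a unit quaternion [x, y, z, w].
In Python, from rig import get_obs, camera, hand_in, cut_out, robot gives the robot as it stands.
- The arm moves only by the tool step_arm, never from a script. Its argument "rows" is a list of rows, each a list of 6 numbers: the shift along the world's x, y, z in m, then the turn, a rotation vector about the world's x, y, z in degrees. A call has 1 to 12 rows; each row shifts and turns the commanded pose from where the row before left it; what a row does not reach is not made up. A row lasts 1/8 s, in which the tool goes at most 62.5 mm and 10.7 degrees, less where a joint would pass 70% of its speed; a pose out of reach is approached as far as the arm can. A call is refused whole if a number of a shift passes 0.0625 or a number of a turn 10.7, either way. A call with a gripper value outside its range is refused whole. "jaw" is the finger opening in m, from 0 to 0.087, set as the call begins (left out, the last holds). The fingers move at their own pace and stop on an object; "squeeze" is the grip in N (left out, the last holds). Time passes only in rows, so rows that do not move let the fingers close. It gives the time, the measured TCP pose, the force, the opening and the grip force at its end, in the units of the state.
- get_obs(): the state, without advancing time (a new reading comes with each control period).
- camera(name): name is "side" or "top" or "wrist"; returns a dict with "pixels" (400x640x3 uint8, blue, green, red), "depth" (400x640 float32, m along the optical axis (not along the pixel's ray), 0 where there is no reading), "fov_y" (degrees; the focal length in pixels is half the picture's height over the tangent of half this angle, whatever the lens; pixels are square), "cx", "cy" (the principal point, pixels), "extrinsics" (4x4, takes a point from camera to world coordinates); the wrist camera has in their place "mount" (4x4, takes a point from camera to tool coordinates, whose origin is the TCP and whose axes are the flange's). Camera axes: x right, y up, looking along -z (the intrinsics and any distortion apply to the point x, -y, -z); pixel columns grow to the right and rows downward; lengths in m; the calibration is good to about 2 mm. The wrist camera is an equidistant fisheye: a pixel r from the principal point sees the ray r / f radians off the axis. A picture is of the moment at which its call begins: read the wrist's pose just before it.
- hand_in(): hands the job in; it is judged then, once.
Trained networks look in the newest picture that a camera, given by its name, has taken for a name from the list of things; names that differ only in an ending like _2 or _b are one class to them, and where a whole thing is asked for, a point or a joint stands for the part that bears it (a point fixed in the world has none). Each returns a list of dicts, best first, with "confidence" (0 to 1); they miss things now and then, are a little off and sometimes report something else, mostly with a low value. They report only what shows in the picture. A call takes as long as a camera call.
- cut_out(label, camera): "region" (400x640 bool, what is visible of it) and "extent" ([centre column, centre row, width, height] in pixels, round what is visible of it).
The state is a dict: "time": time; "q": joint angles; "joint_velocities": joint speeds; "joint_torque": joint torques, N m; "position": TCP position; "tool_rot": TCP orientation; "ft_force": force on the tool from outside, world axes, zero at the start; "moment": the same for the moment, N m; "grip_width": finger opening in m; "grip_force": force on a finger pad.
Only numpy, scipy, OpenCV 4.12 (cv2) and the standard library are available. Lean on these libraries where they do the work, as an engineer would, in place of code of your own. Each camera call takes 0.05 s, during which the arm holds its last target. There are 200 camera calls.

## Working session

There is one attempt and no reset: what is moved stays moved. The work goes in short steps, Python scripts to look and compute and a tool call to move; the robot and the scene stay as the last step left them, time stands still between calls to the robot, and variables do not carry over. Pictures are saved under pics/ and viewed, at most 10 in all, crops included, and the job is handed in when it is done.

Besides the shell and the picture viewer there is one more tool, called by a JSON object that holds its "op" and its "data", one argument or row to a line. step_arm: Moves the arm, as the interface text tells. Its arguments: {"type":"object","properties":{"rows":{"type":"array"},"jaw":{"type":"number"},"squeeze":{"type":"number"}},"required":["rows"]}

```bash
mkdir -p pics; cat > h.py <<'E'
import numpy as np, cv2
from rig import get_obs, camera, hand_in, cut_out, robot
def cloud(c):
    h,w=c["depth"].shape; f=h/2/np.tan(np.radians(c["fov_y"])/2)
    v,u=np.mgrid[:h,:w]; d=c["depth"]
    P=np.stack([(u-c["cx"])/f*d,-(v-c["cy"])/f*d,-d,np.ones_like(d)],-1)@np.array(c["extrinsics"]).T
    P=P[...,:3]; P[d<=0]=np.nan
    return P
E
python3 - <<'E'
from h import *
o=get_obs(); print(o["time"],o["position"],o["tool_rot"],o["ft_force"],robot.tip_extent)
ims=[]
for n in ("top","side"):
    c=camera(n); P=cloud(c); np.savez("%s.npz"%n,P=P,px=c["pixels"]); cv2.imwrite(f"pics/{n}.png",c["pixels"])
    E=np.array(c["extrinsics"]); print(n,c["fov_y"],E[:3,3].round(3),(-E[:3,2]).round(2))
    for l in ("changer","block","pin","thumbscrew","vial_2","bottle_std"):
        for r in cut_out(l,n)[:2]:
            Q=P[r["region"]]; Q=Q[~np.isnan(Q[:,0])]
            print(l,round(r["confidence"],2),np.round(r["extent"]),len(Q), np.percentile(Q,[2,50,98],axis=0).round(4).tolist() if len(Q) else None)
E
```

```text
0.0 [ 0.25695263 -0.56936148  0.4037686 ] [ 9.77637119e-01  2.10296208e-01 -3.25329482e-05 -1.08071391e-03] [ 0.12672288 -0.539664   -0.46786174] 0.1822
top 56.06758336241425 [ 0.403 -0.147  0.929] [ 0.09  0.02 -1.  ]
changer 0.56 [315. 197. 104.  59.] 5752 [[0.4062, -0.2315, 0.0684], [0.4639, -0.1167, 0.0907], [0.5225, -0.0021, 0.1031]]
block 0.64 [431. 206.  51.  24.] 767 [[0.4233, -0.4307, 0.0], [0.4506, -0.382, 0.0505], [0.4805, -0.3351, 0.0736]]
pin 0.57 [423. 208.  11.  12.] 123 [[0.4343, -0.3647, 0.0548], [0.446, -0.3554, 0.0924], [0.4574, -0.3485, 0.1007]]
pin 0.31 [231. 198.  23.  17.] 340 [[0.4393, 0.0684, 0.012], [0.4572, 0.0811, 0.0632], [0.478, 0.1045, 0.0845]]
thumbscrew 0.65 [444. 202.   8.   5.] 73 [[0.4492, -0.4163, 0.0582], [0.4585, -0.4064, 0.067], [0.4678, -0.398, 0.07]]
bottle_std 0.71 [232. 199.  24.  12.] 329 [[0.4395, 0.0684, 0.0111], [0.4572, 0.0807, 0.0635], [0.4772, 0.1011, 0.0846]]
side 46.42646049192485 [0.51  0.936 0.493] [-0.01 -0.94 -0.34]
changer 0.93 [341. 226.  59.  71.] 3382 [[0.4089, -0.2212, 0.0122], [0.4693, -0.0063, 0.0883], [0.5237, 0.0097, 0.0999]]
pin 0.7 [347. 182.  13.  14.] 135 [[0.4375, -0.3598, 0.0532], [0.4496, -0.3526, 0.0761], [0.4614, -0.3451, 0.0981]]
vial_2 0.64 [342. 225.  55.  68.] 3359 [[0.4088, -0.2219, 0.0124], [0.4691, -0.0067, 0.0884], [0.5237, 0.0074, 0.0999]]
bottle_std 0.98 [344. 264.  18.  42.] 776 [[0.4416, 0.0861, 0.0042], [0.4622, 0.1068, 0.0444], [0.4815, 0.1136, 0.0826]]
```

```bash
python3 - <<'E'
from h import *
a=cv2.imread("pics/top.png")[150:250,210:470]; a=cv2.resize(a,None,fx=3,fy=3,interpolation=cv2.INTER_CUBIC)
b=cv2.imread("pics/side.png")[160:300,280:420]; b=cv2.resize(b,None,fx=2,fy=2,interpolation=cv2.INTER_CUBIC)
o=np.zeros((590,780,3),np.uint8); o[:300]=a; o[305:585,:280]=b
w=camera("wrist"); W=cv2.resize(w["pixels"],(448,280)); o[305:585,300:748]=W
print(w["fov_y"],w["cx"],w["cy"],np.array(w["mount"]).round(4))
cv2.imwrite("pics/v1.png",o)
E
```

```text
65.70646984690485 322.1054579424898 196.27071895500265 [[ 1.200e-03  9.610e-01  2.765e-01  7.740e-02]
 [ 1.000e+00 -1.400e-03  3.000e-04  7.000e-04]
 [ 7.000e-04  2.764e-01 -9.610e-01  1.990e-02]
 [ 0.000e+00  0.000e+00  0.000e+00  1.000e+00]]
```

View pics/v1.png

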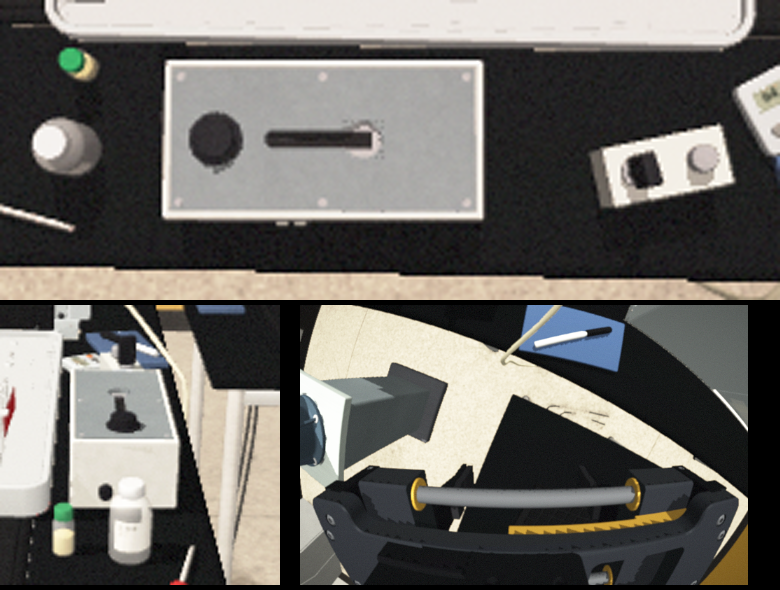

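{"op": "step_arm", "data": {
  "rows": [
    [0.024, 0.027, -0.004, 0, 0, 9.5],
    [0.024, 0.027, -0.004, 0, 0, 9.5],
    [0.024, 0.027, -0.004, 0, 0, 9.5],
    [0.024, 0.027, -0.004, 0, 0, 9.5],
    [0.024, 0.027, -0.004, 0, 0, 9.5],
    [0.024, 0.027, -0.004, 0, 0, 9.5],
    [0.024, 0.027, -0.004, 0, 0, 9.5],
    [0.024, 0.027, -0.004, 0, 0, 9.5],
    [0, 0, 0, 0, 0, 0],
    [0, 0, 0, 0, 0, 0]
  ]
}}

```text
time: 2.0
position: [0.449, -0.354, 0.3729]
tool_rot: [0.641, 0.767, -0.0, 0.0]
ft_force: [-1.3, -0.5, 0.8]
grip_width: 0.0871
grip_force: 0.0
```

```bash
cat >> h.py <<'E'
from scipy.spatial.transform import Rotation as R
def wcloud(o,c):
    h,w=c["depth"].shape; f=h/2/np.tan(np.radians(c["fov_y"])/2)
    v,u=np.mgrid[:h,:w]; x=(u-c["cx"])/f; y=(v-c["cy"])/f; r=np.hypot(x,y)+1e-9
    d=c["depth"]; s=np.tan(r)/r
    P=np.stack([x*s*d,-y*s*d,-d,np.ones_like(d)],-1)@np.array(c["mount"]).T
    P=P[...,:3]@R.from_quat(o["tool_rot"]).as_matrix().T+np.array(o["position"]); P[d<=0]=np.nan
    return P
E
python3 - <<'E'
from h import *
o=get_obs(); c=camera("wrist"); P=wcloud(o,c)
np.savez("w1.npz",P=P,px=c["pixels"]); cv2.imwrite("pics/w1.png",c["pixels"])
print(o["time"],o["position"],o["tool_rot"],o["q"])
for l in ("block","pin","thumbscrew"):
    for r in cut_out(l,"wrist")[:2]:
        Q=P[r["region"]]; Q=Q[~np.isnan(Q[:,0])]
        print(l,round(r["confidence"],2),np.round(r["extent"]),len(Q), np.percentile(Q,[2,50,98],axis=0).round(4).tolist() if len(Q) else None)
        if l=="pin":
            for lo,hi in ((.06,.091),(.093,.102),(.052,.059)):
                q=Q[(Q[:,2]>lo)&(Q[:,2]<hi)]
                if len(q)>8: print(lo,len(q),cv2.minAreaRect((q[:,:2]*1000).astype(np.float32)),q.mean(0))
q=P[(P[...,2]>.047)&(P[...,2]<.052)&(abs(P[...,0]-.45)<.07)&(abs(P[...,1]+.38)<.08)]
print(cv2.minAreaRect((q[:,:2]*1000).astype(np.float32)))
q=P[(P[...,2]>.09)&(P[...,2]<.105)&(abs(P[...,0]-.45)<.03)&(abs(P[...,1]+.355)<.03)]
print(len(q),cv2.minAreaRect((q[:,:2]*1000).astype(np.float32)),q.mean(0))
E
```

```text
2.0 [ 0.44895644 -0.35404855  0.37289342] [ 6.41253175e-01  7.67329258e-01 -3.27441857e-04  2.60100050e-04] [-8.63007312e-01  4.95211227e-01  1.60182319e+00 -6.47137323e-04
  1.04393658e+00 -1.04121764e+00]
block 0.66 [320. 206.  47.  98.] 2958 [[0.4253, -0.4287, 0.0058], [0.4523, -0.3799, 0.05], [0.4811, -0.3338, 0.0515]]
pin 0.73 [318. 196.  32.  36.] 789 [[0.4362, -0.3649, 0.0543], [0.4479, -0.3549, 0.0948], [0.4605, -0.3486, 0.099]]
0.06 233 ((447.4498291015625, -353.3918762207031), (25.910568237304688, 2.4337589740753174), 14.651028633117676) [ 0.44728482 -0.35336145  0.07715368]
0.093 412 ((448.76458740234375, -358.8475341796875), (26.582984924316406, 12.400552749633789), 17.793025970458984) [ 0.44872013 -0.35809028  0.09764109]
0.052 109 ((446.7391052246094, -350.5503234863281), (19.994033813476562, 6.39292049407959), 15.056116104125977) [ 0.44694791 -0.35112772  0.05616264]
thumbscrew 0.59 [323. 239.  19.  22.] 364 [[0.4509, -0.4154, 0.0537], [0.4596, -0.4043, 0.0657], [0.4688, -0.3971, 0.0674]]
((453.93768310546875, -383.47552490234375), (46.33551025390625, 95.25883483886719), 12.535484313964844)
439 ((448.6241760253906, -358.3220520019531), (26.423877716064453, 12.600554466247559), 14.308791160583496) [ 0.44880519 -0.35780139  0.09730719]
```

View pics/w1.png

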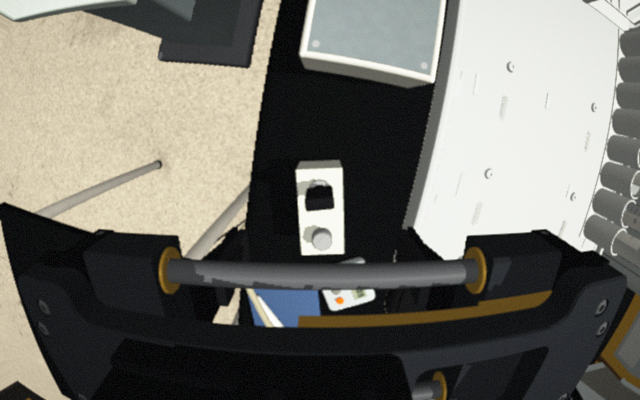

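{"op": "step_arm", "data": {
  "rows": [
    [0, -0.0006, 0, 0, 0, -10.7],
    [0, -0.0006, 0, 0, 0, -10.7],
    [0, -0.0006, 0, 0, 0, -10.7],
    [0, -0.0006, 0, 0, 0, -10.7],
    [0, -0.0006, 0, 0, 0, -10.7],
    [0, -0.0006, 0, 0, 0, -10.7],
    [0, -0.0006, 0, 0, 0, -10.7],
    [0, -0.0004, 0, 0, 0, -10.7],
    [0, 0, 0, 0, 0, 0],
    [0, 0, 0, 0, 0, 0]
  ],
  "jaw": 0.036
}}

```text
time: 3.45
position: [0.4487, -0.3586, 0.3728]
tool_rot: [0.992, 0.129, -0.0, 0.0]
ft_force: [0.3, 0.5, -0.6]
grip_width: 0.0361
grip_force: 0.0
```

```bash
cat > m.py <<'E'
from h import *
o=get_obs(); c=camera("wrist"); P=wcloud(o,c)
np.savez("w2.npz",P=P,px=c["pixels"]); cv2.imwrite("pics/w2.png",c["pixels"])
print(o["time"],o["position"],o["tool_rot"],o["ft_force"])
def box(lo,hi,cx,cy,rx,ry):
    q=P[(P[...,2]>lo)&(P[...,2]<hi)&(abs(P[...,0]-cx)<rx)&(abs(P[...,1]-cy)<ry)]
    if len(q)>5: print(len(q),cv2.minAreaRect((q[:,:2]*1000).astype(np.float32)),q.mean(0))
box(.047,.052,.45,-.38,.07,.08); box(.09,.105,.45,-.357,.025,.025); box(.06,.09,.45,-.357,.025,.025)
box(.052,.058,.45,-.357,.025,.025)
E
python3 m.py
```

```text
3.45 [ 0.44873264 -0.35863498  0.3727726 ] [ 9.91687956e-01  1.28666227e-01 -1.96518755e-05  8.17034218e-06] [ 0.29128802  0.47276402 -0.63393314]
3028 ((454.5643310546875, -384.0120849609375), (46.894283294677734, 94.37257385253906), 13.158891677856445) [ 0.45666926 -0.3834451   0.05008637]
431 ((449.044677734375, -358.7203369140625), (25.423084259033203, 12.265435218811035), 15.079177856445312) [ 0.44999499 -0.35871257  0.09756615]
111 ((459.33074951171875, -355.7742614746094), (5.466433525085449, 13.365164756774902), 20.55074119567871) [ 0.46100074 -0.35564563  0.07612542]
118 ((444.6519470214844, -357.26556396484375), (23.500179290771484, 33.7004280090332), 67.51216125488281) [ 0.45034506 -0.35993785  0.0556769 ]
```

{"op": "step_arm", "data": {
  "rows": [
    [0.0003, 0, -0.03, 0, 0, 0],
    [0, 0, -0.03, 0, 0, 0],
    [0, 0, -0.03, 0, 0, 0],
    [0, 0, -0.025, 0, 0, 0],
    [0, 0, -0.0137, 0, 0, 0],
    [0, 0, 0, 0, 0, 0],
    [0, 0, 0, 0, 0, 0]
  ]
}}

```text
time: 4.38
position: [0.4497, -0.3586, 0.2449]
tool_rot: [0.992, 0.128, 0.0, 0.001]
ft_force: [0.0, -0.1, -0.2]
grip_width: 0.0356
grip_force: 0.0
```

{"op": "step_arm", "data": {
  "rows": [
    [0, 0, 0, 0, 0, 0],
    [0, 0, 0, 0, 0, 0],
    [0, 0, 0, 0, 0, 0],
    [0, 0, 0, 0, 0, 0],
    [0, 0, 0, 0, 0, 0]
  ],
  "jaw": 0.0,
  "squeeze": 45
}}

```text
time: 5.0
position: [0.4494, -0.3584, 0.2444]
tool_rot: [0.992, 0.128, 0.0, 0.0]
ft_force: [-0.4, -0.1, 2.1]
grip_width: 0.0119
grip_force: 45.0
```

{"op": "step_arm", "data": {
  "rows": [
    [0, 0, 0.01, 0, 0, 0],
    [0, 0, 0.03, 0, 0, 0],
    [0, 0, 0.04, 0, 0, 0],
    [0, 0, 0.04, 0, 0, 0],
    [-0.006, 0.04, 0.01, 0, 0, -3],
    [-0.006, 0.04, 0, 0, 0, -3],
    [-0.006, 0.04, 0, 0, 0, -3],
    [-0.006, 0.04, 0, 0, 0, -3],
    [-0.006, 0.04, 0, 0, 0, -2.8],
    [-0.005, 0.03, 0, 0, 0, 0],
    [0, 0, 0, 0, 0, 0],
    [0, 0, 0, 0, 0, 0]
  ]
}}

```text
time: 6.5
position: [0.4148, -0.1289, 0.3745]
tool_rot: [1.0, -0.001, 0.001, 0.001]
ft_force: [0.8, -0.4, -1.1]
grip_width: 0.0116
grip_force: 45.0
```

```bash
python3 - <<'E'
from h import *
o=get_obs(); c=camera("wrist"); P=wcloud(o,c)
np.savez("w3.npz",P=P,px=c["pixels"]); cv2.imwrite("pics/w3.png",c["pixels"])
print(o["time"],o["position"],o["tool_rot"],o["ft_force"],o["grip_width"])
q=P[(P[...,2]>.085)&(P[...,2]<.096)&(abs(P[...,0]-.46)<.1)&(abs(P[...,1]+.12)<.17)]
print(cv2.minAreaRect((q[:,:2]*1000).astype(np.float32)), np.percentile(q,[2,50,98],axis=0))
T=np.load("top.npz")["P"]; q=T[(T[...,2]>.08)&(T[...,2]<.096)&(abs(T[...,0]-.46)<.1)&(abs(T[...,1]+.12)<.17)]
print(cv2.minAreaRect((q[:,:2]*1000).astype(np.float32)))
E
```

```text
6.5 [ 0.41480013 -0.12885229  0.37448895] [ 9.99999119e-01 -8.98505874e-04  7.23708381e-04  6.57098295e-04] [ 0.8348944  -0.36916038 -1.09793715] 0.011623182687874524
((466.6910095214844, -116.68689727783203), (121.0176010131836, 240.0786590576172), 1.017082691192627) [[ 0.41023893 -0.23053041  0.08842734]
 [ 0.47199902 -0.12191111  0.09013485]
 [ 0.52427325 -0.00341128  0.09198479]]
((477.9468994140625, -118.65159606933594), (144.2127227783203, 335.7727355957031), 0.601772129535675)
```

View pics/w3.png

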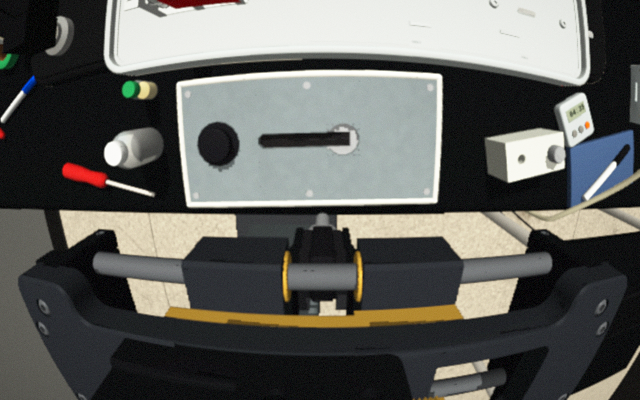

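```bash
python3 - <<'E'
from h import *
o=get_obs()
d=np.load("w3.npz"); P=d["P"]; g=cv2.cvtColor(d["px"],cv2.COLOR_BGR2GRAY).astype(int)
# ray plane intersection z=.09 via wcloud with fake depth
from h import wcloud
c=camera("wrist"); c=dict(c); z=[]
for dep in (.1,.3): 
    k=dict(c); k["depth"]=np.full((400,640),dep,np.float32); z.append(wcloud(o,k))
t=(.09-z[0][...,2])/(z[1][...,2]-z[0][...,2]); L=z[0]+t[...,None]*(z[1]-z[0])
np.save("L.npy",L)
m=np.zeros_like(g,bool); m[125:155,248:365]=g[125:155,248:365]<70
n,lab,st,ce=cv2.connectedComponentsWithStats(m.astype(np.uint8)); i=1+st[1:,4].argmax(); q=L[lab==i]
print("slot",st[i],cv2.minAreaRect((q[:,:2]*1000).astype(np.float32)),cv2.fitLine((q[:,:2]*1000).astype(np.float32),2,0,.01,.01).ravel())
s=P[(lab==i)]; print("slot z",np.nanpercentile(s[:,2],[5,50,95]))
a=np.zeros_like(m); a[120:160,325:362]=(np.abs(g[120:160,325:362]-180)<300)
dd=P[120:160,325:365,2]*1000
np.set_printoptions(linewidth=250)
print(g[122:158,322:364:1][::2,::2])
k=(P[...,2]>.081)&(P[...,2]<.0865)&(abs(L[...,0]-.467)<.02)&(L[...,1]<-.1)&(L[...,1]>-.2)
q=P[k]; print("recess floor",len(q),cv2.minEnclosingCircle((q[:,:2]*1000).astype(np.float32)),q.mean(0))
e=cv2.resize(d["px"][110:170,240:370],None,fx=6,fy=6,interpolation=cv2.INTER_CUBIC); cv2.imwrite("pics/e.png",e)
E
```

```text
slot [ 259  132   90   15 1122] ((467.2413635253906, -113.22510528564453), (11.382356643676758, 76.97785186767578), 1.4737918376922607) [ 2.1548944e-02 -9.9976778e-01  4.6736337e+02 -1.1398177e+02]
slot z [0.08005945 0.0813051  0.08251132]
[[176 175 173 176 172 174 178 180 175 175 168 173 173 173 177 174 177 173 172 174 178]
 [177 176 166 168 176 165 176 167 152 136 136 132 133 152 170 157 167 175 170 171 177]
 [179 177 176 176 175 166 145 131 133 152 154 135 130 128 131 136 168 175 176 175 177]
 [178 179 169 170 171 142 136 133 143 210 212 202 193 145 130 126 134 166 158 170 180]
 [180 174 167 144 139 129 165 180 180 206 211 212 208 176 165 176 167 136 165 174 174]
 [117 112  95  59  52  44  58  73  79  76  75  78  79  84 184 219 208 124 168 178 174]
 [ 19  18  20  19  11  20  21  24  21  25  36  35  33  44 174 215 216 157 136 177 175]
 [ 23  21  16  23  20  34  28  39  39  32  34  34  34  44 175 216 216 174 117 169 173]
 [ 24  26  34  41  38  38  34  38  33  30  44  41  40  48 176 212 216 170 125 168 171]
 [ 34  33  35  35  29  37  38  33  31  36  32  37  34  44 170 215 216 195 158 168 171]
 [ 35  33  36  33  29  38  37  37  30  30  35  32  35  45 167 216 214 204 153 167 170]
 [ 38  37  40  47  43  47  44  43  48  49  47  44  40  47 167 211 215 186 144 174 174]
 [106 116 123 149 161 164 162 159 165 182 178 180 179 187 201 209 213 171 162 175 172]
 [170 167 173 191 183 205 210 209 210 212 208 206 207 209 210 212 187 154 164 175 175]
 [176 179 174 172 164 179 207 209 211 213 213 212 210 210 207 187 155 168 149 171 175]
 [173 176 173 178 178 165 163 193 213 213 217 216 212 202 171 152 173 178 175 175 176]
 [177 175 172 169 173 159 165 162 169 172 175 173 162 157 167 165 156 164 162 170 177]
 [173 174 179 170 173 169 175 174 167 169 164 173 173 171 169 168 170 169 168 175 176]]
recess floor 1064 ((465.51434326171875, -129.72377014160156), 31.265644073486328) [ 0.46670307 -0.13612252  0.08284916]
```

View pics/e.png

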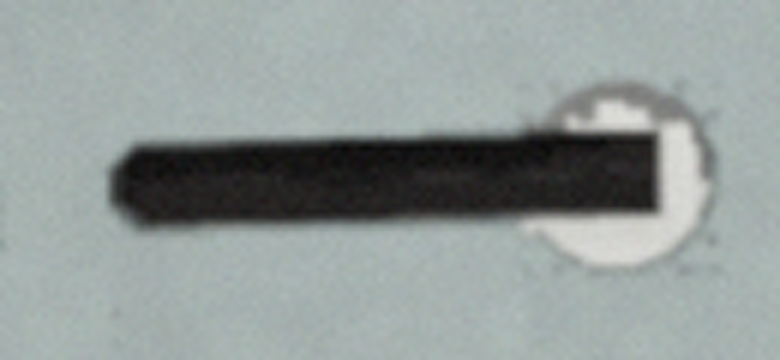

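```bash
python3 - <<'E'
from h import *
L=np.load("L.npy")
def at(u,v): return np.array([cv2.remap(L[...,k].astype(np.float32),np.float32([[u]]),np.float32([[v]]),1)[0,0] for k in (0,1)])*1000
for n,u,v in (("far end",258.3-.5,140.8-.5),("rec end",349.2,138.2),("recess",343,138.7),("sl top l",285,133),("sl bot l",285,146.2),("sl top r",320,132),("sl bot r",320,145.2),("rec top",343,123.2),("rec bot",343,154.2)): print(n,at(u,v))
E
```

```text
far end [467.10092 -73.81216]
rec end [ 468.2557  -152.65558]
recess [ 467.7795  -147.34966]
sl top l [472.92407 -97.77774]
sl bot l [461.49716 -97.54883]
sl top r [ 473.48535  -127.709564]
sl bot r [ 462.11636 -127.68298]
rec top [ 481.10907 -147.24323]
rec bot [ 454.3247 -147.4872]
```

{"op": "step_arm", "data": {
  "rows": [
    [0.02, -0.0005, -0.01, 0, 0, 1.1],
    [0.02, -0.0005, -0.015, 0, 0, 0],
    [0.013, -0.0005, -0.015, 0, 0, 0],
    [0, 0, -0.003, 0, 0, 0],
    [0, 0, 0, 0, 0, 0],
    [0, 0, 0, 0, 0, 0]
  ]
}}

```text
time: 7.35
position: [0.4669, -0.13, 0.3315]
tool_rot: [1.0, 0.008, 0.0, 0.0]
ft_force: [0.4, -1.3, -0.2]
grip_width: 0.0117
grip_force: 45.0
```

```bash
python3 - <<'E'
from h import *
o=get_obs(); print(o["position"],o["tool_rot"],o["ft_force"])
w=camera("wrist"); s=camera("side"); P=wcloud(o,w)
a=cv2.resize(w["pixels"][110:240,240:400],None,fx=4,fy=4,interpolation=cv2.INTER_CUBIC)
print(a.shape); cv2.imwrite("pics/a.png",a)
b=cv2.resize(s["pixels"][160:300,280:420],None,fx=4,fy=4,interpolation=cv2.INTER_CUBIC); cv2.imwrite("pics/b.png",b)
E
```

```text
[ 0.46694864 -0.12998683  0.3315057 ] [9.99965686e-01 8.28206796e-03 1.50123351e-04 1.07810787e-04] [ 0.35168421 -1.34230702 -0.23159213]
(520, 640, 3)
```

View pics/a.png

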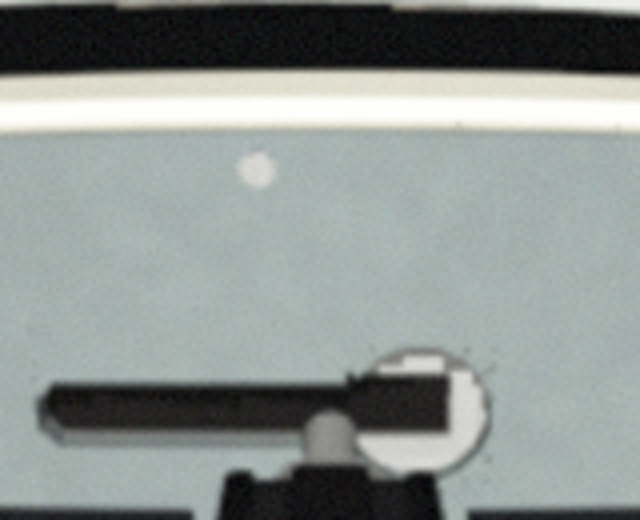

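```bash
cat >> h.py <<'E'
def ray(o,c,u,v,z):
    f=200/np.tan(np.radians(c["fov_y"])/2); x=(u-c["cx"])/f; y=(v-c["cy"])/f; r=np.hypot(x,y); s=np.tan(r)/r
    M=np.array(c["mount"]); Rt=R.from_quat(o["tool_rot"]).as_matrix(); p=np.array(o["position"])
    d=Rt@M[:3,:3]@np.array([x*s,-y*s,-1]); q=p+Rt@M[:3,3]
    return q+d*(z-q[2])/d[2]
E
python3 - <<'E'
from h import *
o=get_obs(); w=camera("wrist"); P=wcloud(o,w); g=cv2.cvtColor(w["pixels"],cv2.COLOR_BGR2GRAY)
np.set_printoptions(linewidth=200)
print(g[200:232,312:333:2])
print((P[200:232,312:333:2,2]*1000).round(0))
for n,u,v,z in (("tip edge",322.2,211.8,.097),("slot top",300,205.3,.09),("slot bot",300,220.5,.09),("slot end r",240+448/4-.4,212,.09),("slot end l",249.5,212,.09),("recess",344.5,212.3,.09)): print(n,ray(o,w,u,v,z)*1000)
E
```

```text
[[179 177 174 175 174 176 178 174 177 174 165]
 [179 176 177 177 175 178 176 177 175 176 153]
 [179 177 178 179 179 180 177 174 167 165 135]
 [176 177 177 180 177 176 177 161 143 137 101]
 [178 175 176 175 175 173 174 135  89  75  53]
 [156 154 155 153 151 152 153 106  40  34  31]
 [102 108 105 106 102 106 110  70  28  25  28]
 [ 46  43  45  41  44  43  43  35  22  23  28]
 [ 16  19  22  25  20  19  16  16  26  27  33]
 [ 27  22  20  15  19  22  23  21  31  32  32]
 [ 26  24  27  20  24  22  20  22  32  30  33]
 [ 39  36  29  27  31  36  31  27  31  33  34]
 [ 35  35  38  35  54  70  53  40  36  34  32]
 [ 37  32  36  61  97 113  87  63  36  37  40]
 [ 35  29  39  95 133 135 128  98  44  34  33]
 [ 31  33  59 119 141 143 140 115  61  34  30]
 [ 38  35  74 131 143 140 139 127  83  33  35]
 [ 52  56  89 130 140 143 139 126  90  57  57]
 [ 93  93  99 134 141 141 137 129 101 107 111]
 [131 128 111 129 137 141 134 125 109 162 168]
 [129 123 106 133 142 144 135 127 119 194 203]
 [131 122 109 136 144 141 138 123 110 189 207]
 [154 147 118 135 144 141 136 126 100 160 201]
 [176 166 125 134 1
[... 1878 characters left out ...]
42. 142. 142. 140.  nan 139.  87.]
 [140. 145. 146. 147. 147. 147. 147. 146. 147. 146. 140.]
 [142. 148. 148. 148. 148. 148. 148. 149. 148. 148. 143.]
 [142. 148. 149. 148. 149. 149. 149. 148. 149. 147. 141.]
 [145. 150. 150. 150. 150. 150. 151. 149. 150. 151. 143.]
 [150. 151. 151. 151. 153. 151. 151. 152. 153. 151. 151.]
 [150. 154. 153. 154. 153. 153. 155. 154. 154. 153. 150.]]
tip edge [ 471.05680824 -129.95360037   97.        ]
slot top [ 473.50832387 -113.19000371   90.        ]
slot bot [ 461.28863076 -113.13898544   90.        ]
slot end r [ 468.86768244 -152.31368027   90.        ]
slot end l [467.24585703 -73.93918042  90.        ]
recess [ 468.54505633 -146.91233711   90.        ]
```

{"op": "step_arm", "data": {
  "rows": [
    [0.0009, 0, 0, 0, 0, 0],
    [0, 0, -0.004, 0, 0, 0],
    [0, 0, -0.003, 0, 0, 0],
    [0, 0, -0.002, 0, 0, 0],
    [0, 0, -0.001, 0, 0, 0],
    [0, 0, 0, 0, 0, 0]
  ]
}}

```text
time: 8.25
position: [0.4682, -0.1298, 0.3209]
tool_rot: [1.0, 0.009, -0.0, -0.0]
ft_force: [-0.5, -0.4, -1.2]
grip_width: 0.0119
grip_force: 45.0
```

{"op": "step_arm", "data": {
  "rows": [
    [-0.0003, 0, -0.003, 0, 0, 0],
    [0, 0, -0.003, 0, 0, 0],
    [0, 0, -0.003, 0, 0, 0],
    [0, 0, -0.003, 0, 0, 0],
    [0, 0, -0.003, 0, 0, 0],
    [0, 0, -0.001, 0, 0, 0],
    [0, 0, 0, 0, 0, 0]
  ]
}}

```text
time: 9.12
position: [0.4679, -0.1298, 0.305]
tool_rot: [1.0, 0.009, -0.0, -0.0]
ft_force: [-0.2, -0.3, -0.1]
grip_width: 0.0117
grip_force: 45.0
```

{"op": "step_arm", "data": {
  "rows": [
    [0, 0, -0.001, 0, 0, 0],
    [0, 0, -0.001, 0, 0, 0],
    [0, 0, 0, 0, 0, 0]
  ]
}}

```text
time: 9.5
position: [0.4679, -0.1298, 0.303]
tool_rot: [1.0, 0.009, -0.0, -0.0]
ft_force: [-0.1, 0.4, -0.9]
grip_width: 0.0113
grip_force: 45.0
```

{"op": "step_arm", "data": {
  "rows": [
    [0, 0, -0.001, 0, 0, 0],
    [0, 0, 0, 0, 0, 0]
  ]
}}

```text
time: 9.75
position: [0.4679, -0.1298, 0.302]
tool_rot: [1.0, 0.009, -0.0, -0.0]
ft_force: [0.5, 0.0, 0.1]
grip_width: 0.0119
grip_force: 45.0
```

{"op": "step_arm", "data": {
  "rows": [
    [0, 0, -0.0007, 0, 0, 0],
    [0, 0, 0, 0, 0, 0]
  ]
}}

```text
time: 10.0
position: [0.4679, -0.1298, 0.3013]
tool_rot: [1.0, 0.009, -0.0, -0.0]
ft_force: [0.1, 0.4, -0.7]
grip_width: 0.0119
grip_force: 45.0
```

{"op": "step_arm", "data": {
  "rows": [
    [0, 0, -0.0005, 0, 0, 0],
    [0, 0, 0, 0, 0, 0]
  ]
}}

```text
time: 10.25
position: [0.4679, -0.1298, 0.3008]
tool_rot: [1.0, 0.009, -0.0, -0.0]
ft_force: [-0.6, -1.0, -0.0]
grip_width: 0.0117
grip_force: 45.0
```

{"op": "step_arm", "data": {
  "rows": [
    [0, 0, -0.0005, 0, 0, 0],
    [0, 0, 0, 0, 0, 0]
  ]
}}

```text
time: 10.5
position: [0.468, -0.1298, 0.3004]
tool_rot: [1.0, 0.009, 0.0, 0.0]
ft_force: [-0.5, -0.1, -0.2]
grip_width: 0.0115
grip_force: 45.0
```

{"op": "step_arm", "data": {
  "rows": [
    [0, 0, -0.0005, 0, 0, 0],
    [0, 0, 0, 0, 0, 0]
  ]
}}

```text
time: 10.75
position: [0.468, -0.1298, 0.3003]
tool_rot: [1.0, 0.009, 0.0, 0.0]
ft_force: [-0.5, 0.9, 5.2]
grip_width: 0.0117
grip_force: 45.0
```

{"op": "step_arm", "data": {
  "rows": [
    [0, 0.001, -0.0003, 0, 0, 0],
    [0, 0.001, 0, 0, 0, 0]
  ]
}}

```text
time: 11.0
position: [0.4682, -0.1284, 0.3003]
tool_rot: [1.0, 0.009, 0.001, 0.001]
ft_force: [-1.1, -2.7, 6.4]
grip_width: 0.0117
grip_force: 45.0
```

{"op": "step_arm", "data": {
  "rows": [
    [0, 0.001, 0, 0, 0, 0],
    [-0.0001, 0.001, 0, 0, 0, 0]
  ]
}}

```text
time: 11.25
position: [0.4685, -0.1265, 0.3003]
tool_rot: [1.0, 0.009, 0.001, 0.001]
ft_force: [-0.6, -1.4, 4.1]
grip_width: 0.012
grip_force: 45.0
```

{"op": "step_arm", "data": {
  "rows": [
    [0, 0.001, 0, 0, 0, 0],
    [0, 0.001, 0, 0, 0, 0]
  ]
}}

```text
time: 11.5
position: [0.4686, -0.1246, 0.3003]
tool_rot: [1.0, 0.009, 0.002, 0.001]
ft_force: [0.4, -1.8, 5.6]
grip_width: 0.0118
grip_force: 45.0
```

{"op": "step_arm", "data": {
  "rows": [
    [0, 0.001, 0, 0, 0, 0],
    [0, 0.001, 0, 0, 0, 0]
  ]
}}

```text
time: 11.75
position: [0.4686, -0.1226, 0.3003]
tool_rot: [1.0, 0.009, 0.002, 0.001]
ft_force: [-0.7, -2.1, 4.6]
grip_width: 0.0117
grip_force: 45.0
```

{"op": "step_arm", "data": {
  "rows": [
    [-0.0004, 0.001, -0.0002, 0, 0, 0],
    [-0.0004, 0.001, 0, 0, 0, 0]
  ]
}}

```text
time: 12.0
position: [0.4681, -0.1207, 0.3003]
tool_rot: [1.0, 0.009, 0.002, 0.002]
ft_force: [0.9, -2.4, 5.8]
grip_width: 0.0119
grip_force: 45.0
```

{"op": "step_arm", "data": {
  "rows": [
    [-0.0002, 0.001, 0, 0, 0, 0],
    [0, 0.001, 0, 0, 0, 0]
  ]
}}

```text
time: 12.25
position: [0.4679, -0.1187, 0.3003]
tool_rot: [1.0, 0.009, 0.002, 0.002]
ft_force: [0.7, -2.6, 6.4]
grip_width: 0.0117
grip_force: 45.0
```

{"op": "step_arm", "data": {
  "rows": [
    [0, 0.001, 0, 0, 0, 0],
    [0, 0.001, 0, 0, 0, 0]
  ]
}}

```text
time: 12.5
position: [0.4679, -0.1167, 0.3003]
tool_rot: [1.0, 0.009, 0.002, 0.002]
ft_force: [-1.1, -3.2, 5.1]
grip_width: 0.0117
grip_force: 45.0
```

{"op": "step_arm", "data": {
  "rows": [
    [-0.0001, 0.001, 0, 0, 0, 0],
    [0, 0.001, 0, 0, 0, 0]
  ]
}}

```text
time: 12.75
position: [0.4678, -0.1147, 0.3003]
tool_rot: [1.0, 0.009, 0.002, 0.002]
ft_force: [-0.7, -2.5, 5.2]
grip_width: 0.0116
grip_force: 45.0
```

{"op": "step_arm", "data": {
  "rows": [
    [-0.0001, 0.001, 0, 0, 0, 0],
    [0, 0.001, 0, 0, 0, 0]
  ]
}}

```text
time: 13.0
position: [0.4677, -0.1127, 0.3003]
tool_rot: [1.0, 0.009, 0.002, 0.002]
ft_force: [0.3, -2.7, 6.2]
grip_width: 0.0118
grip_force: 45.0
```

{"op": "step_arm", "data": {
  "rows": [
    [0, 0.001, 0, 0, 0, 0],
    [0, 0.001, 0, 0, 0, 0]
  ]
}}

```text
time: 13.25
position: [0.4676, -0.1106, 0.3002]
tool_rot: [1.0, 0.009, 0.002, 0.002]
ft_force: [0.4, -3.1, 5.0]
grip_width: 0.0113
grip_force: 45.0
```

{"op": "step_arm", "data": {
  "rows": [
    [0, 0.001, 0, 0, 0, 0],
    [-0.0001, 0.001, 0, 0, 0, 0]
  ]
}}

```text
time: 13.5
position: [0.4674, -0.1085, 0.3001]
tool_rot: [1.0, 0.009, 0.002, 0.001]
ft_force: [0.1, -2.4, 4.4]
grip_width: 0.0114
grip_force: 45.0
```

{"op": "step_arm", "data": {
  "rows": [
    [0, 0.001, 0, 0, 0, 0],
    [0, 0.001, 0, 0, 0, 0]
  ]
}}

```text
time: 13.75
position: [0.4664, -0.1056, 0.2989]
tool_rot: [1.0, 0.009, -0.0, -0.0]
ft_force: [1.7, -1.7, -0.7]
grip_width: 0.0117
grip_force: 45.0
```

{"op": "step_arm", "data": {
  "rows": [
    [0, 0.001, 0, 0, 0, 0],
    [0, 0.001, 0, 0, 0, 0]
  ]
}}

```text
time: 14.0
position: [0.4668, -0.1042, 0.2992]
tool_rot: [1.0, 0.009, 0.0, 0.001]
ft_force: [0.9, -5.6, -2.1]
grip_width: 0.0116
grip_force: 45.0
```

{"op": "step_arm", "data": {
  "rows": [
    [0.0003, -0.0008, -0.001, 0, 0, 0],
    [0, 0, -0.001, 0, 0, 0],
    [0, 0, 0, 0, 0, 0]
  ]
}}

```text
time: 14.38
position: [0.467, -0.1047, 0.2973]
tool_rot: [1.0, 0.009, 0.0, 0.0]
ft_force: [1.4, -3.6, -1.1]
grip_width: 0.0117
grip_force: 45.0
```

{"op": "step_arm", "data": {
  "rows": [
    [-0.0002, -0.0003, -0.002, 0, 0, 0],
    [0, 0, -0.002, 0, 0, 0],
    [0, 0, -0.002, 0, 0, 0],
    [0, 0, 0, 0, 0, 0]
  ]
}}

```text
time: 14.88
position: [0.4668, -0.105, 0.2911]
tool_rot: [1.0, 0.009, 0.0, 0.0]
ft_force: [2.2, -4.0, -1.7]
grip_width: 0.0113
grip_force: 45.0
```

{"op": "step_arm", "data": {
  "rows": [
    [0, 0, -0.0015, 0, 0, 0],
    [0, 0, -0.0015, 0, 0, 0],
    [0, 0, -0.001, 0, 0, 0],
    [0, 0, 0, 0, 0, 0]
  ]
}}

```text
time: 15.38
position: [0.4668, -0.105, 0.2873]
tool_rot: [1.0, 0.009, 0.0, 0.0]
ft_force: [1.9, -4.4, -1.3]
grip_width: 0.011
grip_force: 45.0
```

{"op": "step_arm", "data": {
  "rows": [
    [0.0003, -0.0005, -0.001, 0, 0, 0],
    [0, -0.001, -0.0007, 0, 0, 0],
    [0, -0.002, 0, 0, 0, 0],
    [0, -0.002, 0, 0, 0, 0],
    [0.0001, -0.002, 0, 0, 0, 0]
  ]
}}

```text
time: 16.0
position: [0.4666, -0.1107, 0.2853]
tool_rot: [1.0, 0.007, -0.001, -0.003]
ft_force: [4.3, 7.4, 0.6]
grip_width: 0.0118
grip_force: 45.0
```

{"op": "step_arm", "data": {
  "rows": [
    [0, -0.002, 0, 0, 0, 0],
    [0, -0.002, 0, 0, 0, 0],
    [0.0001, -0.002, 0, 0, 0, 0],
    [0, -0.002, 0, 0, 0, 0],
    [0.0001, -0.002, 0, 0, 0, 0]
  ]
}}

```text
time: 16.62
position: [0.4667, -0.1205, 0.2853]
tool_rot: [1.0, 0.007, -0.001, -0.003]
ft_force: [4.3, 6.9, 1.3]
grip_width: 0.0117
grip_force: 45.0
```

{"op": "step_arm", "data": {
  "rows": [
    [0.0003, -0.002, 0, 0, 0, 0],
    [0.0003, -0.002, 0, 0, 0, 0],
    [0.0003, -0.002, 0, 0, 0, 0],
    [0, -0.002, 0, 0, 0, 0],
    [0.0001, -0.002, 0, 0, 0, 0]
  ]
}}

```text
time: 17.25
position: [0.4674, -0.1303, 0.2852]
tool_rot: [1.0, 0.007, -0.001, -0.003]
ft_force: [3.1, 6.9, 1.2]
grip_width: 0.0118
grip_force: 45.0
```

{"op": "step_arm", "data": {
  "rows": [
    [0, -0.002, 0, 0, 0, 0],
    [0, -0.002, 0, 0, 0, 0],
    [0.0001, -0.002, 0, 0, 0, 0],
    [0, -0.002, 0, 0, 0, 0],
    [0.0001, -0.002, 0, 0, 0, 0]
  ]
}}

```text
time: 17.88
position: [0.4676, -0.1403, 0.2852]
tool_rot: [1.0, 0.007, -0.002, -0.003]
ft_force: [3.0, 8.0, 1.9]
grip_width: 0.0115
grip_force: 45.0
```

{"op": "step_arm", "data": {
  "rows": [
    [0.0003, -0.0015, 0, 0, 0, 0],
    [0.0003, -0.0015, 0, 0, 0, 0],
    [0, -0.001, 0, 0, 0, 0],
    [0, -0.001, 0, 0, 0, 0],
    [0, 0, 0, 0, 0, 0]
  ]
}}

```text
time: 18.5
position: [0.468, -0.1452, 0.2851]
tool_rot: [1.0, 0.007, -0.002, -0.003]
ft_force: [2.9, 7.4, 1.6]
grip_width: 0.0117
grip_force: 45.0
```

{"op": "step_arm", "data": {
  "rows": [
    [0, -0.001, 0, 0, 0, 0],
    [0, 0, 0, 0, 0, 0]
  ]
}}

```text
time: 18.75
position: [0.468, -0.1462, 0.2852]
tool_rot: [1.0, 0.007, -0.002, -0.003]
ft_force: [2.6, 6.4, 1.8]
grip_width: 0.0115
grip_force: 45.0
```

{"op": "step_arm", "data": {
  "rows": [
    [0, -0.001, 0, 0, 0, 0],
    [0, 0, 0, 0, 0, 0]
  ]
}}

```text
time: 19.0
position: [0.468, -0.1472, 0.2852]
tool_rot: [1.0, 0.007, -0.002, -0.003]
ft_force: [3.2, 6.2, 1.5]
grip_width: 0.0117
grip_force: 45.0
```

{"op": "step_arm", "data": {
  "rows": [
    [0.0001, -0.001, 0, 0, 0, 0],
    [0, 0, 0, 0, 0, 0]
  ]
}}

```text
time: 19.25
position: [0.468, -0.1482, 0.2852]
tool_rot: [1.0, 0.007, -0.002, -0.003]
ft_force: [2.6, 7.4, 1.6]
grip_width: 0.012
grip_force: 45.0
```

{"op": "step_arm", "data": {
  "rows": [
    [0.0001, -0.0007, 0, 0, 0, 0],
    [0, 0, 0, 0, 0, 0]
  ]
}}

```text
time: 19.5
position: [0.4681, -0.1488, 0.2852]
tool_rot: [1.0, 0.007, -0.002, -0.003]
ft_force: [3.0, 5.8, 1.9]
grip_width: 0.0115
grip_force: 45.0
```

{"op": "step_arm", "data": {
  "rows": [
    [0, -0.0007, 0, 0, 0, 0],
    [0, 0, 0, 0, 0, 0]
  ]
}}

```text
time: 19.75
position: [0.4681, -0.1495, 0.2851]
tool_rot: [1.0, 0.007, -0.002, -0.003]
ft_force: [3.3, 7.5, 1.7]
grip_width: 0.0117
grip_force: 45.0
```

{"op": "step_arm", "data": {
  "rows": [
    [0, -0.0006, 0, 0, 0, 0],
    [0, 0, 0, 0, 0, 0]
  ]
}}

```text
time: 20.0
position: [0.4681, -0.1501, 0.2851]
tool_rot: [1.0, 0.007, -0.002, -0.003]
ft_force: [4.1, 7.4, 1.4]
grip_width: 0.0114
grip_force: 45.0
```

{"op": "step_arm", "data": {
  "rows": [
    [0, -0.0005, 0, 0, 0, 0],
    [0, 0, 0, 0, 0, 0]
  ]
}}

```text
time: 20.25
position: [0.4681, -0.1503, 0.2851]
tool_rot: [1.0, 0.007, -0.002, -0.004]
ft_force: [3.6, 7.8, 1.4]
grip_width: 0.0117
grip_force: 45.0
```

```bash
python3 - <<'E'
from h import *
o=get_obs(); print(o["position"],o["tool_rot"],R.from_quat(o["tool_rot"]).as_matrix()[:,2],o["moment"])
w=camera("wrist"); P=wcloud(o,w); s=camera("side"); t=camera("top")
a=cv2.resize(w["pixels"][170:270,250:400],None,fx=4,fy=4,interpolation=cv2.INTER_CUBIC)
b=cv2.resize(s["pixels"][170:240,310:380],None,fx=4,fy=4,interpolation=cv2.INTER_CUBIC)
out=np.zeros((580,780,3),np.uint8); out[:280,:280]=b; out[:280,290:690]=cv2.resize(t["pixels"][170:226,290:370],(400,280)); out[280:580,:450]=a[100:400,:450]
cv2.imwrite("pics/c.png",out)
E
```

```text
[ 0.46808336 -0.15032336  0.28513578] [ 0.99996469  0.00719276 -0.00201285 -0.00385054] [-0.00408096  0.00767186 -0.99996224] [ 1.88146105 -0.68778865 -0.0536647 ]
```

View pics/c.png

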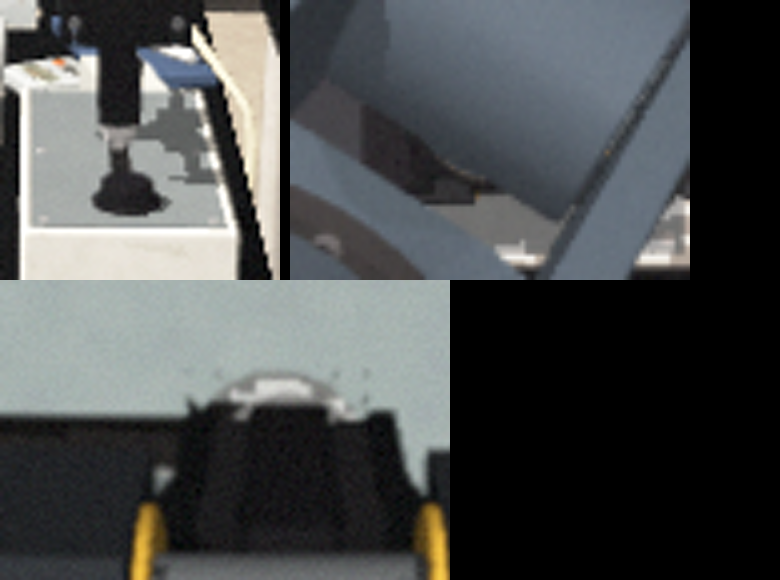

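{"op": "step_arm", "data": {
  "rows": [
    [0.0004, 0.001, 0, 0, 0, 0],
    [0, 0.0008, 0, 0, 0, 0],
    [0, 0, 0, 0, 0, 0]
  ]
}}

```text
time: 20.78
position: [0.4685, -0.1496, 0.2851]
tool_rot: [1.0, 0.008, -0.002, -0.002]
ft_force: [1.1, 6.0, 0.6]
grip_width: 0.0116
grip_force: 45.0
```

```bash
python3 - <<'E'
from h import *
o=get_obs(); z=R.from_quat(o["tool_rot"]).as_matrix()[:,2]; p=np.array(o["position"]); print(p,p+.234*z,p+.194*z,o["ft_force"])
E
```

```text
[ 0.46846775 -0.14958139  0.28507662] [ 0.46746881 -0.14850907  0.05108121] [ 0.46763957 -0.14869237  0.09108043] [1.10946287 5.95869886 0.58149137]
```

{"op": "step_arm", "data": {
  "rows": [
    [0.0002, 0.0008, 0, 0, 0, 0],
    [0, 0.0006, 0, 0, 0, 0],
    [0, 0, 0, 0, 0, 0]
  ]
}}

```text
time: 21.15
position: [0.4689, -0.1491, 0.2851]
tool_rot: [1.0, 0.009, -0.002, -0.001]
ft_force: [-0.8, 5.2, -1.8]
grip_width: 0.0116
grip_force: 45.0
```

```bash
python3 - <<'E'
from h import *
o=get_obs(); z=R.from_quat(o["tool_rot"]).as_matrix()[:,2]; p=np.array(o["position"]); print(p,p+.234*z,p+.194*z,o["ft_force"])
E
```

```text
[ 0.4688691  -0.14907916  0.285122  ] [ 0.46803357 -0.14855472  0.05112407] [ 0.46817639 -0.14864437  0.09112372] [-0.78787214  5.1506431  -1.76683538]
```

{"op": "step_arm", "data": {
  "rows": [
    [-0.0002, 0.0008, 0, 0, 0, 0],
    [-0.0002, 0.0007, 0, 0, 0, 0],
    [0, 0, 0, 0, 0, 0]
  ]
}}

```text
time: 21.52
position: [0.4692, -0.1483, 0.2856]
tool_rot: [1.0, 0.009, -0.0, 0.0]
ft_force: [-2.5, 1.9, -2.4]
grip_width: 0.0119
grip_force: 45.0
```

```bash
python3 - <<'E'
from h import *
o=get_obs(); z=R.from_quat(o["tool_rot"]).as_matrix()[:,2]; p=np.array(o["position"]); print(p,p+.234*z,p+.194*z,o["ft_force"])
E
```

```text
[ 0.46919511 -0.14827702  0.2855709 ] [ 0.46898769 -0.14829637  0.051571  ] [ 0.46902315 -0.14829306  0.09157098] [-2.4892503   1.89359868 -2.39947739]
```

{"op": "step_arm", "data": {
  "rows": [
    [-0.0005, 0.0004, 0, 0, 0, 0],
    [-0.0005, 0.0003, 0, 0, 0, 0],
    [0, 0, 0, 0, 0, 0]
  ]
}}

```text
time: 21.9
position: [0.4688, -0.1478, 0.2859]
tool_rot: [1.0, 0.009, 0.001, 0.001]
ft_force: [-1.7, 1.3, -1.8]
grip_width: 0.0118
grip_force: 45.0
```

{"op": "step_arm", "data": {
  "rows": [
    [0, 0, -0.001, 0, 0, 0],
    [0, 0, -0.001, 0, 0, 0],
    [0, 0, 0, 0, 0, 0]
  ]
}}

```text
time: 22.28
position: [0.4688, -0.1477, 0.2837]
tool_rot: [1.0, 0.009, 0.001, 0.0]
ft_force: [-0.2, 0.8, -0.8]
grip_width: 0.0116
grip_force: 45.0
```

{"op": "step_arm", "data": {
  "rows": [
    [-0.0003, 0, -0.001, 0, 0, 0],
    [-0.0002, 0.0002, -0.001, 0, 0, 0],
    [0, 0, 0, 0, 0, 0]
  ]
}}

```text
time: 22.65
position: [0.4681, -0.1475, 0.2816]
tool_rot: [1.0, 0.009, 0.0, 0.0]
ft_force: [0.3, -0.4, -0.7]
grip_width: 0.0115
grip_force: 45.0
```

{"op": "step_arm", "data": {
  "rows": [
    [0, 0, -0.001, 0, 0, 0],
    [0, 0, 0, 0, 0, 0]
  ]
}}

```text
time: 22.9
position: [0.468, -0.1473, 0.2806]
tool_rot: [1.0, 0.009, 0.0, 0.0]
ft_force: [0.8, 0.9, -0.7]
grip_width: 0.0118
grip_force: 45.0
```

In the recess, freely descending.

{"op": "step_arm", "data": {
  "rows": [
    [0, 0, -0.001, 0, 0, 0],
    [0, 0, 0, 0, 0, 0]
  ]
}}

```text
time: 23.15
position: [0.4679, -0.1473, 0.2796]
tool_rot: [1.0, 0.009, -0.0, -0.0]
ft_force: [-0.4, -0.7, -0.9]
grip_width: 0.0119
grip_force: 45.0
```

{"op": "step_arm", "data": {
  "rows": [
    [0, 0, -0.0008, 0, 0, 0],
    [0, 0, 0, 0, 0, 0]
  ]
}}

```text
time: 23.4
position: [0.4679, -0.1473, 0.2788]
tool_rot: [1.0, 0.009, -0.0, -0.0]
ft_force: [0.3, 1.3, -1.6]
grip_width: 0.0113
grip_force: 45.0
```

{"op": "step_arm", "data": {
  "rows": [
    [0, 0, -0.0005, 0, 0, 0],
    [0, 0, 0, 0, 0, 0]
  ]
}}

```text
time: 23.65
position: [0.468, -0.1473, 0.2784]
tool_rot: [1.0, 0.009, 0.0, 0.0]
ft_force: [0.6, 0.0, -0.1]
grip_width: 0.0118
grip_force: 45.0
```

{"op": "step_arm", "data": {
  "rows": [
    [0, 0, -0.0004, 0, 0, 0],
    [0, 0, 0, 0, 0, 0]
  ]
}}

```text
time: 23.9
position: [0.4679, -0.1473, 0.2784]
tool_rot: [1.0, 0.009, 0.0, 0.0]
ft_force: [-1.5, 1.0, 4.4]
grip_width: 0.0118
grip_force: 45.0
```

{"op": "step_arm", "data": {
  "rows": [
    [0, 0, -0.0005, 0, 0, 0],
    [0, 0, 0, 0, 0, 0]
  ]
}}

```text
time: 24.15
position: [0.4679, -0.1472, 0.2784]
tool_rot: [1.0, 0.009, 0.0, 0.0]
ft_force: [-2.0, 1.4, 9.3]
grip_width: 0.0121
grip_force: 45.0
```

{"op": "step_arm", "data": {
  "rows": [
    [0, 0, 0.0007, 0, 0, 0],
    [0, 0, 0, 0, 0, 0]
  ]
}}

```text
time: 24.4
position: [0.468, -0.1473, 0.2784]
tool_rot: [1.0, 0.009, 0.0, 0.0]
ft_force: [-2.7, -0.1, 5.6]
grip_width: 0.0119
grip_force: 45.0
```

{"op": "step_arm", "data": {
  "rows": [
    [0, 0, 0, 0, 0, 0],
    [0, 0, 0, 0, 0, 0],
    [0, 0, 0, 0, 0, 0],
    [0, 0, 0, 0, 0, 0]
  ],
  "jaw": 0.04
}}

```text
time: 24.9
position: [0.468, -0.1473, 0.278]
tool_rot: [1.0, 0.009, -0.0, -0.0]
ft_force: [-0.1, -0.5, -0.3]
grip_width: 0.0381
grip_force: 0.0
```

{"op": "step_arm", "data": {
  "rows": [
    [0, 0, 0.005, 0, 0, 0],
    [0, 0, 0.015, 0, 0, 0],
    [0, 0, 0.03, 0, 0, 0],
    [0, 0, 0.03, 0, 0, 0],
    [-0.02, 0, 0.02, 0, 0, 0],
    [-0.03, 0, 0, 0, 0, 0],
    [0, 0, 0, 0, 0, 0]
  ]
}}

```text
time: 25.78
position: [0.4162, -0.1466, 0.3785]
tool_rot: [1.0, 0.008, -0.001, -0.0]
ft_force: [0.6, 0.2, -0.3]
grip_width: 0.0402
grip_force: 0.0
```

```bash
python3 - <<'E'
from h import *
o=get_obs(); print(o["position"],o["ft_force"])
w=camera("wrist"); P=wcloud(o,w)
q=P[(P[...,2]>.125)&(P[...,2]<.14)&(abs(P[...,0]-.467)<.03)&(abs(P[...,1]+.147)<.03)]
print(len(q),np.median(q[:,2]),cv2.minAreaRect((q[:,:2]*1000).astype(np.float32)))
a=cv2.resize(w["pixels"][90:220,230:420],None,fx=4,fy=4,interpolation=cv2.INTER_CUBIC); cv2.imwrite("pics/f.png",a)
E
```

```text
[ 0.41624507 -0.14663303  0.37854326] [ 0.64856673  0.21997684 -0.28088545]
566 0.13190915021173583 ((467.13555908203125, -147.7511444091797), (25.614093780517578, 12.06058406829834), 0.7505694627761841)
```

View pics/f.png

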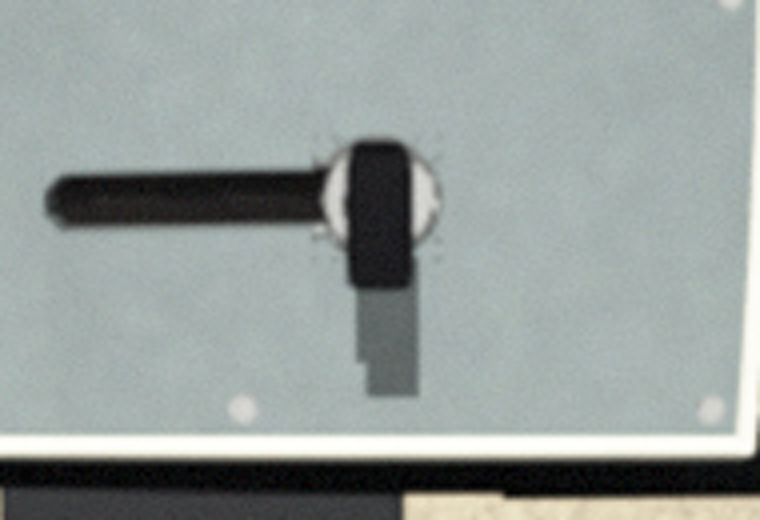

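The picture shows the pin upright in the recess, with its grip at about (380,215) in the crop. The grip's top is at 132 mm, where it should be with the collar flush, and the gripper is clear.

```bash
python3 -c "
from rig import hand_in
print(hand_in())"
```

```text
the job is handed in; nothing more can be done
None
```

The transit pin is standing in the lock recess with its collar fully home, so the carriage is locked, and the job was handed in at about 26 s; the force readings after each move stayed under 10 N.

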